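# Stroke the row of parts-box lids shut

## Task

Close the five small flip-lid parts boxes that stand joined in a row: run your closed fingertips lightly along the top of the row, beginning with the first box at the hinge end and going the way the lids fold, so that all five lids go down flat one after another. Only touch the lids; do not lift the row, shove it out of its place or press hard on it. Leave the larger single box open and everything else where it is.

Things in the scene. Friction and masses are not known exactly. Their poses are not given: they have to be found in the camera images.
- strip: Row of five small flip-lid boxes in one loose piece, grey plastic, white lids, about 0.8 kg: 190 mm long (its x), 34 wide (y), boxes 24 high. Origin: centre of the underside, z up. Box centres at x = -76, -38, 0, 38, 76 mm, the first box at the -x end. Each lid is hinged across the row at its box's -x end and folds down towards +x. Closed lid tops are 27 mm above the underside.
- lid1 (a joint): Hinge of the lid of box 1 of the row, counted from the row's -x end: 0 closed flat, positive open (rad), 1.57 upright; starts at 0.85 to 1.35. Lid plate 33 x 34 mm, 3 mm thick; hinge 16 mm to -x of the box's centre, 24 mm above the underside. Friction hinge (about 0.012 N m, no spring): the lid stays where it is left.
- lid2 (a joint): Hinge of the lid of box 2 of the row, counted from the row's -x end: 0 closed flat, positive open (rad), 1.57 upright; starts at 0.85 to 1.35. Lid plate 33 x 34 mm, 3 mm thick; hinge 16 mm to -x of the box's centre, 24 mm above the underside. Friction hinge (about 0.012 N m, no spring): the lid stays where it is left.
- lid3 (a joint): Hinge of the lid of box 3 of the row, counted from the row's -x end: 0 closed flat, positive open (rad), 1.57 upright; starts at 0.85 to 1.35. Lid plate 33 x 34 mm, 3 mm thick; hinge 16 mm to -x of the box's centre, 24 mm above the underside. Friction hinge (about 0.012 N m, no spring): the lid stays where it is left.
- lid4 (a joint): Hinge of the lid of box 4 of the row, counted from the row's -x end: 0 closed flat, positive open (rad), 1.57 upright; starts at 0.85 to 1.35. Lid plate 33 x 34 mm, 3 mm thick; hinge 16 mm to -x of the box's centre, 24 mm above the underside. Friction hinge (about 0.012 N m, no spring): the lid stays where it is left.
- lid5 (a joint): Hinge of the lid of box 5 of the row, counted from the row's -x end: 0 closed flat, positive open (rad), 1.57 upright; starts at 0.85 to 1.35. Lid plate 33 x 34 mm, 3 mm thick; hinge 16 mm to -x of the box's centre, 24 mm above the underside. Friction hinge (about 0.012 N m, no spring): the lid stays where it is left.
- big_box: The larger single flip-lid box beside the row, to be left alone with its lid open: 56 x 46 mm, 32 mm high, same grey plastic and white lid, loose, about 0.25 kg. Origin: centre of the underside. Its lid stands up to 83 mm above the bench.
- big_lid (a joint): Hinge of the larger box's lid: 0 closed, positive open (rad); starts at 1.15 to 1.35 and is to stay open.
- reel: Solder reel standing on its flange, 54 mm diameter, 40 mm high, loose bystander; origin at the centre of the underside.
- holder: Black battery holder with two cells, 60 x 32 mm, about 20 mm high, loose bystander; origin at the centre of the underside.
- driver: Screwdriver with a black handle lying beside the row, 160 mm long (its x), under 35 mm high, loose bystander; origin at the centre of the underside.
- board: Green circuit board with parts on it, 70 x 45 mm, about 12 mm high, loose bystander; origin at the centre of the underside.
- tin: Small flux jar, 44 mm diameter, 32 mm high, loose bystander; origin at the centre of the underside.
Things that resemble listed ones, but are neither listed nor needed, are in the scene too. Leave any green or turquoise look-alike of the strip alone.

How it is judged:
On the way, in this order (a step that is already met when the one before it is completed fails the run):
1. lid 1 of the row is folded down (below 0.35 rad) before the next ones (value of joint lid1 below 0.35 rad).
2. lid 2 of the row is folded down (below 0.35 rad) before the next ones (value of joint lid2 below 0.35 rad).
3. lid 3 of the row is folded down (below 0.35 rad) before the next ones (value of joint lid3 below 0.35 rad).
4. lid 4 of the row is folded down (below 0.35 rad) before the next ones (value of joint lid4 below 0.35 rad).
5. lid 5 of the row is folded down (below 0.35 rad) before the next ones (value of joint lid5 below 0.35 rad).
At the end, for the whole second after the job is handed in: All five lids of the row are closed to within 0.12 rad (about 4 mm at the free edge), the row stands upright and still within 25 mm of where it started, the larger box's lid is still open (above 0.9 rad) and no other thing lies more than 30 mm from where it was (value of joint each of lid1, lid2, lid3, lid4, lid5 below 0.12 rad and value of joint big_lid above 0.9 rad and distance of strip from where it was at the start of the episode below 0.025 m and angle between strip's own z axis and vertical below 0.05 rad and linear speed of strip below 0.01 m/s and distance of each of big_box, reel, holder, driver, board, tin from where it was at the start of the episode below 0.03 m); the robot touches nothing.
It fails at once if the row was pressed on hard (over 30 N) (contact force between the fingers and strip above 30 N).
It fails at once if the row was shoved more than 25 mm, lifted or tipped (distance of strip from where it was at the start of the episode above 0.025 m or height (world z) of strip above 0.012 m or angle between strip's own z axis and vertical above 0.2 rad).
It fails at once if the larger box's lid was pushed down (value of joint big_lid below 0.9 rad).
It fails at once if a bystander was moved more than 30 mm or lifted (distance of any of big_box, reel, holder, driver, board, tin from where it was at the start of the episode above 0.03 m).
It also fails if it takes over 48 s, if anything falls off the work surface, if the arm or the gripper's body presses on something with over 40 N, if the wrist force passes 120 N, or if a joint passes its speed limit or range.

## Robot

A 6-joint arm with a two-finger parallel gripper is mounted at the origin on the work surface. World frame = base frame: x ahead of the robot, y to its left, z up, the work surface at z = 0. Lengths are in m, angles in rad, forces in N, time in s.
With the tool pointing down it reaches from about 0.35 to 0.875 m from the base axis. Payload 4.2 kg.
Tool frame: the origin (TCP) lies at the very end of the fingers, on their centre line; the grasp point (between the pads) lies grip_depth behind it (grip_depth is the distance from the TCP to the grasp point, in m); z points along the fingers, y is the line along which they close (so a half turn about z gives the same grasp; the last joint's range is limited). The gripper opens to 85 mm and grips with 20 to 120 N. Pads are 22 mm wide; open, the fingers measure 114 mm over their backs; the gripper's body (76 mm by 85 mm) begins 54 mm behind the grasp point. The pads swing forward as they close: fully open they stand 13 mm farther back than shut.
Start: joints at [1.406, 0.385, 0.008, 0, -1.194, -0.259], TCP at [0.257, 0.57, 0.197] pointing down, gripper open.
Joint ranges: [-3.14, 3.14], [-1.21, 2.06], [-1.07, 1.41], [-3.16, 2.05], [-2.99, -0.16], [-3.1, 3.1]. Speed limits (rad/s): [2.79, 2.79, 3.14, 3.14, 3.14, 3.14].

## Interface

Orientations are given as a rotation vector (axis times angle).
In Python, from station import get_obs, capture, hand_in, grip_depth gives the robot as it stands. The module is installed in compiled form; this text tells all that it offers.
- The arm moves only by the tool jog_arm, never from a script. Its argument "plan" is text: rows parted by semicolons, each of 7 numbers parted by spaces: the shift along the tool's x, y, z in mm, then the turn, a rotation vector about the tool's x, y, z in degrees, then the gripper's target within -1 to 1 (fully open at 1, half-way at 0, shut at -1). In form: tx ty tz rx ry rz hand; .... A call has 1 to 10 rows; each row shifts and turns the commanded pose from where the row before left it, along the tool's axes as they then stand; what a row does not reach is not made up. A row lasts 1/10 s, in which the tool goes at most 50 mm and 8.59 degrees, less where a joint would pass 70% of its speed; a pose out of reach is approached as far as the arm can. A call with a gripper value outside its range is refused whole. The fingers move at their own pace and stop on an object; "grip_force" is the grip in N (left out, the last holds). Time passes only in rows, so rows that do not move let the fingers close. It gives the time, the measured TCP pose, the force, the opening and the grip force at its end, in the units of the state.
- get_obs(): the state, without advancing time (a new reading comes with each control period).
- capture(name): name is "scene" or "top" or "wrist"; returns a dict with "color" (400x640x3 uint8, red, green, blue), "camera_matrix" (3x3 intrinsics, pixels), "R" (3x3) and "t" (3): a world point X has camera coordinates R X + t. Camera axes: x right, y down, z forward; pixel columns grow to the right and rows downward; lengths in m; the calibration is good to about 2 mm. A picture is of the moment at which its call begins. There is no depth.
- hand_in(): hands the job in; it is judged then, once.
The state is a dict: "clock": time; "joints": joint angles; "qvel": joint speeds; "effort": joint torques, N m; "ee_pos": TCP position; "tool_rot": TCP orientation; "force": force on the tool from outside, world axes, zero at the start; "wrist_torque": the same for the moment, N m; "opening": finger opening in m; "grip_force": force on a finger pad.
Only numpy, scipy, OpenCV 4.12 (cv2) and the standard library are available. Lean on these libraries where they do the work, as an engineer would, in place of code of your own. Each camera call takes 0.05 s, during which the arm holds its last target. There are 200 camera calls.

## Working session

There is one attempt and no reset: what is moved stays moved. The work goes in short steps, Python scripts to look and compute and a tool call to move; the robot and the scene stay as the last step left them, time stands still between calls to the robot, and variables do not carry over. Pictures are saved under pics/ and viewed, at most 10 in all, crops included, and the job is handed in when it is done.

Besides the shell and the picture viewer there is one more tool, called after "Request:" in YAML: its name, and indented under it one key for each argument. jog_arm: Moves the arm, as the interface text tells. Its arguments: {"type":"object","properties":{"plan":{"type":"string"},"grip_force":{"type":"number"}},"required":["plan"]}

```bash
mkdir -p pics; cat > h.py <<'E'
import numpy as np, cv2
from station import get_obs, capture, grip_depth
def snap(n,f):
    c=capture(n); cv2.imwrite(f'pics/{f}.png',c['color'][:,:,::-1]); np.savez(f'{f}.npz',**c); return c
def ray(f,u,v,z):
    c=np.load(f'{f}.npz'); K,R,t=c['camera_matrix'],c['R'],c['t']
    d=R.T@np.linalg.solve(K,[u,v,1]); o=-R.T@t
    return o+d*(z-o[2])/d[2]
def proj(f,X):
    c=np.load(f'{f}.npz'); p=c['camera_matrix']@(c['R']@np.array(X)+c['t']); return p[:2]/p[2]
E
python3 - <<'E'
from h import *
snap('top','top0'); snap('scene','scene0')
o=get_obs(); print(o['clock'],o['ee_pos'],o['tool_rot'],o['opening'],grip_depth)
for n in('top0','scene0'):
    c=np.load(n+'.npz'); print(c['camera_matrix'],c['R'],-c['R'].T@c['t'])
E
```

```text
0.1 [0.25675758 0.56919042 0.19571825] [ 3.06939093e+00 -6.60525692e-01 -4.80265916e-04] 0.085486650672361 0.0187
[[417.60049987   0.         318.69625249]
 [  0.         417.60049987 199.08023767]
 [  0.           0.           1.        ]] [[-0.00178573 -0.99995363 -0.00946316]
 [-0.98731349  0.00326549 -0.15874949]
 [ 0.15877303  0.00905962 -0.98727354]] [0.43416874 0.02286997 0.84315535]
[[368.69983231   0.         316.60530356]
 [  0.         368.69983231 203.48860297]
 [  0.           0.           1.        ]] [[ 0.74251391  0.66978189 -0.00808138]
 [ 0.35721584 -0.40615448 -0.84109178]
 [-0.56663033  0.62163555 -0.54083206]] [ 0.99129302 -0.42196973  0.46914284]
```

View pics/top0.png

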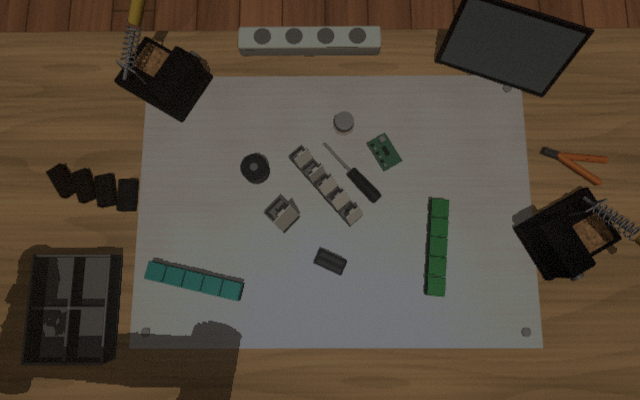

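View pics/scene0.png

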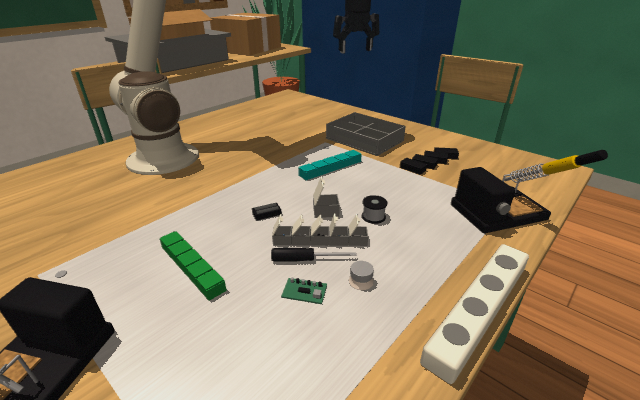

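Candidates for the row in the top picture are the grey row with white lids (325,185), the turquoise strip (194,280) and the green strip (437,247). The big box is at (283,212). I choose the grey row and will check it in a close crop.

```bash
python3 - <<'E'
from h import *
a=cv2.imread('pics/top0.png')[135:240,230:390]; b=cv2.imread('pics/scene0.png')[170:275,250:410]
f=lambda i:cv2.convertScaleAbs(cv2.resize(i,None,fx=5,fy=2.8*5/2.8,interpolation=cv2.INTER_CUBIC),alpha=1.5)
a=f(a)[:, :];b=f(b)
cv2.imwrite('pics/crop.png',cv2.resize(a,(800,525))); cv2.imwrite('pics/crop2.png',cv2.resize(b,(800,525)))
E
```

```text
(no output)
```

View pics/crop.png

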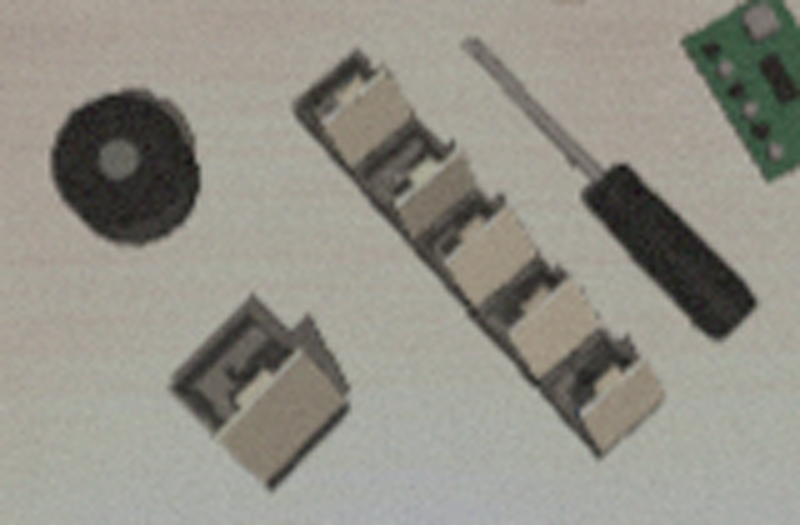

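View pics/crop2.png

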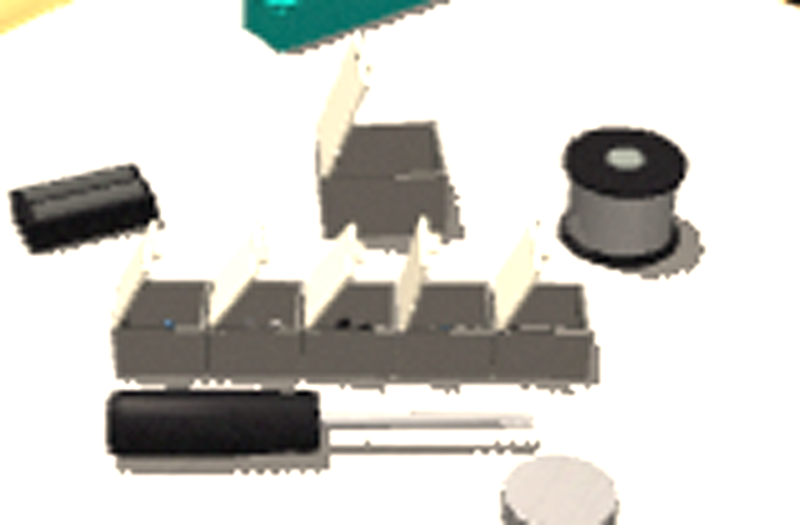

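```bash
python3 - <<'E'
from h import *
P=lambda u,v,z=.024: ray('top0',230+u/5,135+v/5,z)
A,B=P(295,105),P(355,48); C,D=P(600,458),P(665,400)
print(A,B,C,D)
far=(A+B)/2; near=(C+D)/2; d=(far-near)[:2]; L=np.linalg.norm(d); yaw=np.arctan2(d[1],d[0])
print('len',L,'w',np.linalg.norm(A-B),np.linalg.norm(C-D),'centre',(far+near)/2,'yaw',np.degrees(yaw))
# scene check: bottom/top corners front side
S=lambda u,v,z: ray('scene0',250+u/5,170+v/5,z)
p,q=S(116,328,.024),S(592,333,.024); p0,q0=S(116,375,0),S(597,380,0)
for a,b in((p,q),(p0,q0)): print(a,b,np.linalg.norm(b-a),np.degrees(np.arctan2(*(b-a)[1::-1])))
print('bigbox',P(260,400,.03),'driver',P(470,42,.01),P(735,320,.02),P(600,180,.03))
R,_=cv2.Rodrigues(get_obs()['tool_rot']); print(R)
E
```

```text
[0.65432095 0.09027097 0.024     ] [0.67805449 0.06611655 0.024     ] [ 0.51094102 -0.03101819  0.024     ] [ 0.53380669 -0.05696068  0.024     ]
len 0.188709201453118 w 0.03386320951060146 0.03458108233904952 centre [0.59428079 0.01710216 0.024     ] yaw 40.35098138224502
[ 0.53903715 -0.05358274  0.024     ] [0.6811414  0.06768631 0.024     ] 0.18681488115055622 40.47680720175875
[ 5.37493177e-01 -5.44961051e-02 -5.55111512e-17] [ 6.83565832e-01  7.04808225e-02 -5.55111512e-17] 0.1922406123603911 40.54965394184296
bigbox [0.53354358 0.10238689 0.03      ] driver [0.68456756 0.01935557 0.01      ] [ 0.56632586 -0.08583661  0.02      ] [ 0.62140004 -0.03214213  0.03      ]
[[ 9.11479382e-01 -4.11345157e-01 -7.06010146e-04]
 [-4.11345749e-01 -9.11477558e-01 -1.82656064e-03]
 [ 1.07834470e-04  1.95528664e-03 -9.99998083e-01]]
```

The crops show the grey row with five open white lids. The hinges are at the lower-right end in the top view, crop (630,425), and the lids fold toward the upper left, crop (325,75). So box 1 is at about (0.52,-0.04) and the direction is yaw 40.4°. I'll travel at height with the fingers shut.

Request:
jog_arm:
  plan: "32 32 0 0 0 0 -1;32 32 0 0 0 0 -1;32 32 0 0 0 0 -1;32 32 0 0 0 0 -1;32 32 0 0 0 0 -1;32 32 0 0 0 0 -1;32 32 0 0 0 0 -1;32 32 0 0 0 0 -1;32 32 0 0 0 0 -1;32 32 0 0 0 0 -1"
  grip_force: 20

```text
clock: 1.1
ee_pos: [0.4171, 0.1446, 0.1967]
tool_rot: [-3.071, 0.66, 0.0]
force: [1.0, 0.3, 0.6]
opening: 0.0002
grip_force: 0.0
```

Request:
jog_arm:
  plan: "32 32 0 0 0 0 -1;32 32 0 0 0 0 -1;32 32 0 0 0 0 -1;32 32 0 0 0 0 -1;32 30 0 0 0 0 -1;0 0 0 0 0 8.4 -1;0 0 0 0 0 8.4 -1;0 0 0 0 0 8.4 -1;0 0 20 0 0 0 -1;0 0 20 0 0 0 -1"

```text
clock: 2.1
ee_pos: [0.498, -0.0634, 0.1564]
tool_rot: [-2.852, 1.315, -0.001]
force: [0.5, 0.1, -0.0]
opening: -0.0002
grip_force: 0.0
```

```bash
cat > go.py <<'E'
from h import *
import sys
C=np.array([.597,.019]);yaw=np.radians(40.4)
def tgt(x,z): return np.array([*(C+x*np.array([np.cos(yaw),np.sin(yaw)])),z])
o=get_obs(); R,_=cv2.Rodrigues(o['tool_rot'])
x,z=map(float,sys.argv[1:3])
print('t',o['clock'],'pos',o['ee_pos'].round(4),'shift mm',(R.T@(tgt(x,z)-o['ee_pos'])*1e3).round(1),'F',o['force'].round(2),'open',o['opening'])
Rd=np.array([[np.sin(yaw),-np.cos(yaw),0],[-np.cos(yaw),-np.sin(yaw),0],[0,0,-1]]).T
Rd=np.column_stack([[np.sin(yaw),-np.cos(yaw),0],[-np.cos(yaw),-np.sin(yaw),0],[0,0,-1]])
print('turn deg',np.degrees(cv2.Rodrigues(R.T@Rd)[0].ravel()).round(2))
E
python3 go.py -0.125 0.042
python3 -c "
from h import *
snap('wrist','w1');snap('top','top1')"
```

```text
t 2.1 pos [ 0.498  -0.0634  0.1564] shift mm [  1.3  -3.7 114.4] F [ 0.49  0.09 -0.01] open -0.00018570728702385855
turn deg [-0.06 -0.02  0.09]
```

View pics/w1.png

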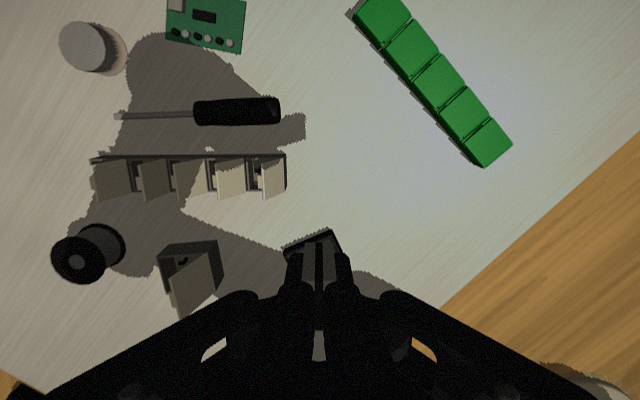

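The wrist picture shows the row running from (287,172), box 1, to (92,175), box 5. The shut fingers at (318,245) stand beyond the box 1 end. I'll check the estimate by projecting it into this picture.

```bash
python3 - <<'E'
from h import *
C=np.array([.597,.019]);y=np.radians(40.4);e=np.array([np.cos(y),np.sin(y)]);n=np.array([-e[1],e[0]])
im=cv2.imread('pics/w1.png')
for s in(-1,1):
  for t in(-1,1):
    for z in(0,.024):
      p=proj('w1',[*(C+s*.095*e+t*.017*n),z]); print(s,t,z,p.round(1)); cv2.circle(im,tuple(int(v*8) for v in p),16,(0,0,255) if z else (255,0,0),-1,shift=3)
cv2.imwrite('pics/w1c.png',cv2.resize(im[130:220,70:310],(800,300),interpolation=cv2.INTER_CUBIC))
E
```

```text
-1 -1 0 [286.6 156. ]
-1 -1 0.024 [284.3 160.2]
-1 1 0 [287.5 187.6]
-1 1 0.024 [285.3 194. ]
1 -1 0 [103.5 155.7]
1 -1 0.024 [ 87.7 160. ]
1 1 0 [109.7 187.4]
1 1 0.024 [ 94.8 193.7]
```

View pics/w1c.png

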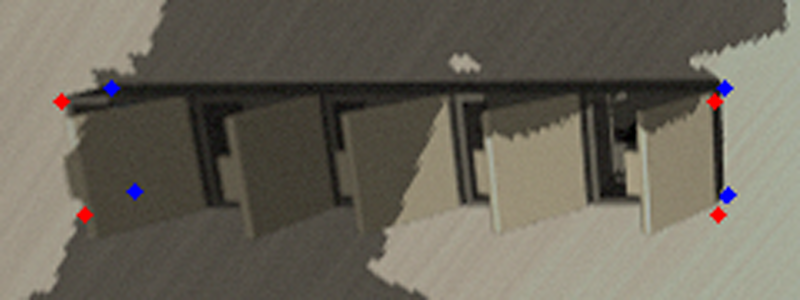

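The fit agrees within about 3 mm, so I'll shift 2 mm sideways. I'll go down to z≈42 mm behind box 1.

Request:
jog_arm:
  plan: "3 -4 20 0 0 0 -1;0 0 20 0 0 0 -1;0 0 20 0 0 0 -1;0 0 20 0 0 0 -1;0 0 20 0 0 0 -1;0 0 14 0 0 0 -1;0 0 0 0 0 0 -1"

```text
clock: 2.9
ee_pos: [0.502, -0.0632, 0.0416]
tool_rot: [2.851, -1.314, -0.005]
force: [-0.6, -0.3, 0.4]
opening: 0.0002
grip_force: 0.0
```

Request:
jog_arm:
  plan: "0 -11 0 0 0 0 -1;0 -11 0 0 0 0 -1;0 -11 0 0 0 0 -1;0 -11 0 0 0 0 -1;0 -11 0 0 0 0 -1"

```text
clock: 3.4
ee_pos: [0.5459, -0.0264, 0.0431]
tool_rot: [-2.853, 1.314, -0.001]
force: [0.1, -0.8, 0.1]
opening: 0.0001
grip_force: 0.0
```

Request:
jog_arm:
  plan: "0 -11 0 0 0 0 -1;0 -11 0 0 0 0 -1;0 -11 0 0 0 0 -1;0 -11 0 0 0 0 -1;0 -11 0 0 0 0 -1;0 -11 0 0 0 0 -1;0 -11 0 0 0 0 -1;0 -11 0 0 0 0 -1"

```text
clock: 4.2
ee_pos: [0.6123, 0.0304, 0.0427]
tool_rot: [2.853, -1.315, -0.0]
force: [0.2, -1.0, 0.3]
opening: -0.0001
grip_force: 0.0
```

Request:
jog_arm:
  plan: "0 -11 0 0 0 0 -1;0 -11 0 0 0 0 -1;0 -11 0 0 0 0 -1;0 -11 0 0 0 0 -1;0 -11 0 0 0 0 -1;0 -11 0 0 0 0 -1;0 -11 0 0 0 0 -1;0 0 -30 0 0 0 -1;0 0 -30 0 0 0 -1;0 0 0 0 0 0 -1"

```text
clock: 5.2
ee_pos: [0.6739, 0.0808, 0.1081]
tool_rot: [-2.849, 1.311, -0.013]
force: [-0.0, -0.2, 1.8]
opening: -0.0001
grip_force: 0.0
```

Request:
jog_arm:
  plan: "0 45 0 0 0 0 -1;0 45 0 0 0 0 -1;0 45 0 0 0 0 -1;0 45 0 0 0 0 -1;0 40 0 0 0 0 -1;0 0 0 0 0 0 -1"

```text
clock: 5.8
ee_pos: [0.4986, -0.0652, 0.1025]
tool_rot: [2.85, -1.32, -0.005]
force: [-0.1, 0.0, 0.6]
opening: 0.0
grip_force: 0.0
```

```bash
python3 go.py -0.125 0.030; python3 - <<'E'
from h import *
snap('scene','scene1')
b=cv2.imread('pics/scene1.png')[170:275,250:410]
cv2.imwrite('pics/s1c.png',cv2.convertScaleAbs(cv2.resize(b,(800,525),interpolation=cv2.INTER_CUBIC),alpha=1.3))
E
```

```text
t 5.8 pos [ 0.4986 -0.0652  0.1025] shift mm [-0.2 -4.7 72.5] F [-0.13  0.    0.58] open 4.489499301395332e-05
turn deg [ 0.13  0.14 -0.1 ]
```

View pics/s1c.png

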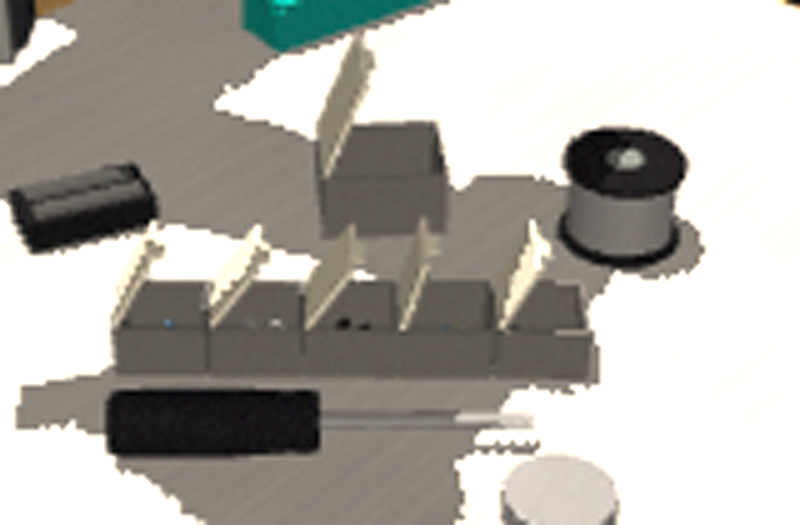

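The lids look unchanged, so the pass missed them. I need to see where the fingertips really are compared with the reported TCP.

```bash
python3 - <<'E'
from h import *
o=get_obs(); p=o['ee_pos']; snap('top','top2'); print(p)
ims=[]
for f in('scene1','top2'):
    q=proj(f,p); print(f,q); im=cv2.imread(f'pics/{f}.png')
    u,v=q.round().astype(int); u0,v0=max(0,u-65),max(0,v-75)
    c=cv2.convertScaleAbs(cv2.resize(im[v0:v0+150,u0:u0+100],(400,600),interpolation=cv2.INTER_CUBIC),alpha=1.8)
    cv2.drawMarker(c,(int((q[0]-u0)*4),int((q[1]-v0)*4)),(0,0,255),0,16,1); ims.append(c); print(u0,v0)
cv2.imwrite('pics/cmp.png',np.hstack(ims))
E
```

```text
[ 0.50152497 -0.06420771  0.10305579]
scene1 [252.64022334 196.96588837]
188 122
top2 [371.67659279 227.6713331 ]
307 153
```

View pics/cmp.png

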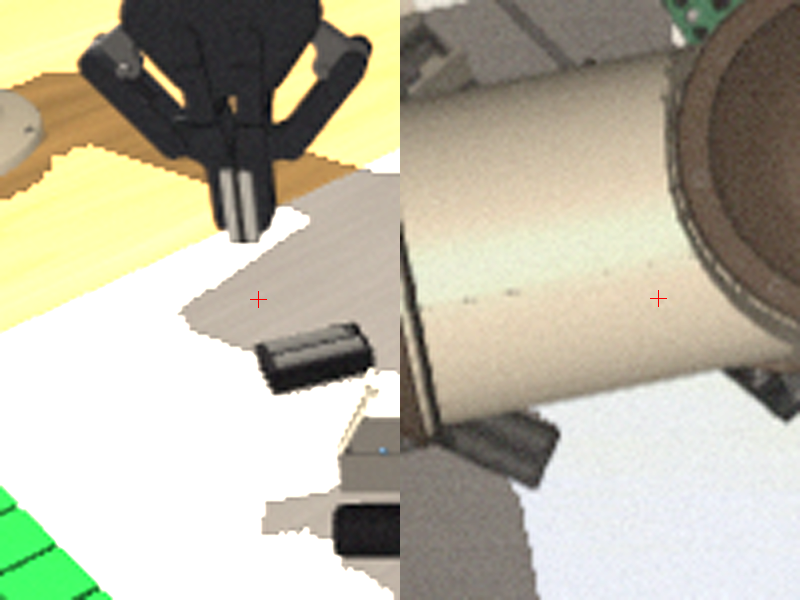

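The fingertip is really at scene pixel (248,182), but the reported TCP projects to (253,197). The tip is therefore higher than reported. I'll solve the offset from the wrist view, the scene view and the start pictures.

```bash
python3 - <<'E'
from h import *
print('start TCP in scene0',proj('scene0',[.25676,.56919,.19572]),'top0',proj('top0',[.25676,.56919,.19572]))
p1=np.array([.498,-.0634,.1564]); print('w1',proj('w1',p1))
c=np.load('w1.npz'); o=-c['R'].T@c['t']; print('wrist cam',o,'axis',c['R'][2], 'rel',o-p1)
for dz in(0,.01,.02,.03,.035,.04): print(dz,proj('w1',p1+[0,0,dz]),proj('scene1',[.4986,-.0652,.1025+dz]))
E
python3 -c "
from h import *
a=cv2.imread('pics/w1.png')[200:300,250:390]
b=cv2.imread('pics/scene0.png')[0:80,300:412]
a=cv2.convertScaleAbs(cv2.resize(a,(420,300),interpolation=2),alpha=3,beta=20);b=cv2.convertScaleAbs(cv2.resize(b,(420,300),interpolation=2),alpha=2,beta=20)
cv2.imwrite('pics/tips.png',np.vstack([a,b]))"
```

```text
start TCP in scene0 [354.30221088  67.60262139] top0 [-47.2945275  388.71716083]
w1 [319.61385091 232.08691448]
wrist cam [ 0.54762213 -0.12069507  0.33346064] axis [-0.19103228  0.22478051 -0.95550008] rel [ 0.04962213 -0.05729507  0.17706064]
0 [319.61385091 232.08691448] [251.26967082 196.88646692]
0.01 [319.66326196 239.1222717 ] [250.7174507  192.36552119]
0.02 [319.71814912 246.93734199] [250.15655408 187.77354228]
0.03 [319.77947616 255.66935034] [249.58677487 183.10884283]
0.035 [319.81291952 260.43116015] [249.29848809 180.74868093]
0.04 [319.8484471 265.4897296] [249.00790037 178.3696816 ]
```

View pics/tips.png

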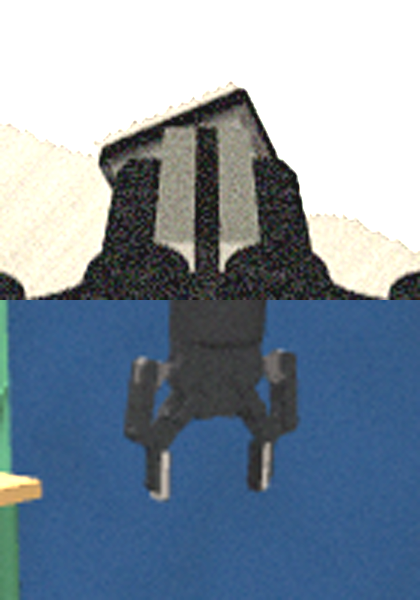

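```bash
python3 - <<'E'
from h import *
from scipy.optimize import least_squares
tx=np.array([.648,-.761,0]); p1=np.array([.498,-.0634,.1564]); p2=np.array([.4986,-.0652,.1025])
for off in(0,.011):
  f=lambda d:np.r_[proj('w1',p1+d+off*tx)-[318.5,242],proj('scene1',p2+d)-[248.3,182.3]]
  s=least_squares(f,np.zeros(3)); print(off,s.x.round(4),s.fun.round(1))
E
```

```text
0 [ 0.0078 -0.0082  0.0381] [ 0. -0.  0. -0.]
0.011 [-0.0015  0.0024  0.0312] [ 0.5 -0.2  1.7 -0.5]
```

Combining the views, the horizontal position is right, but the fingertips are about 31 mm higher than reported. The pass was therefore at about 73 mm, over the lids. I'll find the true zero by touching the bare bench gently behind the row.

Request:
jog_arm:
  plan: "0 0 20 0 0 0 -1;0 0 20 0 0 0 -1;0 0 20 0 0 0 -1;0 0 20 0 0 0 -1;0 0 15 0 0 0 -1;0 0 10 0 0 0 -1;0 0 5 0 0 0 -1;0 0 0 0 0 0 -1"

```text
clock: 6.7
ee_pos: [0.5033, -0.0627, -0.0079]
tool_rot: [2.853, -1.314, -0.001]
force: [-0.6, -0.4, -0.5]
opening: 0.0
grip_force: 0.0
```

Request:
jog_arm:
  plan: "0 0 4 0 0 0 -1;0 0 4 0 0 0 -1;0 0 4 0 0 0 -1;0 0 0 0 0 0 -1"

```text
clock: 7.1
ee_pos: [0.5026, -0.0632, -0.0196]
tool_rot: [2.853, -1.315, -0.001]
force: [-0.1, 0.2, -0.6]
opening: 0.0004
grip_force: 0.0
```

Request:
jog_arm:
  plan: "0 0 2 0 0 0 -1;0 0 2 0 0 0 -1;0 0 2 0 0 0 -1;0 0 0 0 0 0 -1"

```text
clock: 7.5
ee_pos: [0.5027, -0.0631, -0.0256]
tool_rot: [2.853, -1.315, -0.001]
force: [0.6, 0.0, 0.3]
opening: -0.0
grip_force: 0.0
```

Request:
jog_arm:
  plan: "0 0 1.5 0 0 0 -1;0 0 1.5 0 0 0 -1;0 0 0 0 0 0 -1"

```text
clock: 7.8
ee_pos: [0.5028, -0.0631, -0.0285]
tool_rot: [2.853, -1.315, -0.0]
force: [0.0, -0.3, -0.2]
opening: 0.0002
grip_force: 0.0
```

Request:
jog_arm:
  plan: "0 0 1.5 0 0 0 -1;0 0 0 0 0 0 -1"

```text
clock: 8.0
ee_pos: [0.5028, -0.0631, -0.0299]
tool_rot: [2.853, -1.315, -0.0]
force: [-0.1, -0.3, 0.3]
opening: 0.0004
grip_force: 0.0
```

Request:
jog_arm:
  plan: "0 0 1.5 0 0 0 -1;0 0 0 0 0 0 -1"

```text
clock: 8.2
ee_pos: [0.5028, -0.0631, -0.0314]
tool_rot: [2.853, -1.315, -0.0]
force: [-0.5, 0.1, 0.6]
opening: -0.0001
grip_force: 0.0
```

Request:
jog_arm:
  plan: "0 0 1.5 0 0 0 -1;0 0 0 0 0 0 -1"

```text
clock: 8.4
ee_pos: [0.5028, -0.0631, -0.033]
tool_rot: [2.853, -1.315, -0.001]
force: [-0.5, -0.2, -0.4]
opening: -0.0003
grip_force: 0.0
```

Request:
jog_arm:
  plan: "0 0 1.5 0 0 0 -1;0 0 0 0 0 0 -1"

```text
clock: 8.6
ee_pos: [0.5029, -0.0631, -0.0344]
tool_rot: [2.853, -1.315, -0.0]
force: [0.0, 0.0, -0.3]
opening: -0.0001
grip_force: 0.0
```

Request:
jog_arm:
  plan: "0 0 1.5 0 0 0 -1;0 0 0 0 0 0 -1"

```text
clock: 8.8
ee_pos: [0.503, -0.0631, -0.0345]
tool_rot: [2.853, -1.314, 0.0]
force: [-3.2, 0.8, 9.8]
opening: 0.0001
grip_force: 5.2
```

Request:
jog_arm:
  plan: "0 0 1.5 0 0 0 -1;0 0 0 0 0 0 -1"

```text
clock: 9.0
ee_pos: [0.5031, -0.0631, -0.0346]
tool_rot: [2.854, -1.313, 0.001]
force: [-6.9, 2.4, 21.7]
opening: 0.0003
grip_force: 10.9
```

Contact is at reported z = -34.5 mm, so true z = reported + 34.5 mm. I'll rise to true 42 mm and repeat the first pass.

Request:
jog_arm:
  plan: "0 0 -15 0 0 0 -1;0 0 -15 0 0 0 -1;0 0 -15 0 0 0 -1;0 0 0 0 0 0 -1"

```text
clock: 9.4
ee_pos: [0.5046, -0.0629, 0.0095]
tool_rot: [-2.851, 1.313, -0.006]
force: [0.7, -0.3, -0.1]
opening: 0.0004
grip_force: 0.0
```

Request:
jog_arm:
  plan: "0 -10 0 0 0 0 -1;0 -10 0 0 0 0 -1;0 -10 0 0 0 0 -1;0 -10 0 0 0 0 -1;0 -10 0 0 0 0 -1"

```text
clock: 9.9
ee_pos: [0.5413, -0.03, 0.0071]
tool_rot: [2.853, -1.314, -0.002]
force: [-0.7, 0.5, 0.3]
opening: 0.0001
grip_force: 0.2
```

Request:
jog_arm:
  plan: "0 -10 0 0 0 0 -1;0 -10 0 0 0 0 -1;0 -10 0 0 0 0 -1;0 -10 0 0 0 0 -1;0 -10 0 0 0 0 -1;0 -10 0 0 0 0 -1;0 -10 0 0 0 0 -1;0 -10 0 0 0 0 -1;0 -10 0 0 0 0 -1;0 -10 0 0 0 0 -1"

```text
clock: 10.9
ee_pos: [0.6174, 0.0348, 0.0076]
tool_rot: [2.853, -1.315, -0.0]
force: [-0.2, 0.1, 0.1]
opening: 0.0001
grip_force: 0.3
```

Request:
jog_arm:
  plan: "0 -10 0 0 0 0 -1;0 -10 0 0 0 0 -1;0 -10 0 0 0 0 -1;0 -10 0 0 0 0 -1;0 -10 0 0 0 0 -1;0 -10 0 0 0 0 -1;0 -10 0 0 0 0 -1;0 -10 0 0 0 0 -1;0 -15 0 0 0 0 -1;0 -15 0 0 0 0 -1"

```text
clock: 11.9
ee_pos: [0.7014, 0.1065, 0.0078]
tool_rot: [-2.853, 1.315, -0.0]
force: [0.7, 0.1, -0.4]
opening: 0.0003
grip_force: 0.0
```

Request:
jog_arm:
  plan: "0 0 10 0 0 0 -1;0 0 10 0 0 0 -1;0 0 10 0 0 0 -1;0 0 5 0 0 0 -1;0 0 0 0 0 0 -1"

```text
clock: 12.4
ee_pos: [0.6993, 0.1051, -0.0289]
tool_rot: [2.851, -1.315, -0.003]
force: [-0.3, -0.1, 0.2]
opening: 0.0001
grip_force: 0.0
```

```bash
python3 go.py 0.130 0.042; python3 - <<'E'
from h import *
snap('scene','scene2')
b=cv2.imread('pics/scene2.png')[170:275,250:410]
cv2.imwrite('pics/s2c.png',cv2.convertScaleAbs(cv2.resize(b,(800,525),interpolation=cv2.INTER_CUBIC),alpha=1.3))
# strip side region: dark-grey mask front-edge compare
a0=cv2.imread('pics/scene0.png',0)[236:245,272:372].astype(float); a2=cv2.imread('pics/scene2.png',0)[236:245,272:372].astype(float)
print('front face change',np.abs(a0-a2).mean(), cv2.phaseCorrelate(a0,a2))
E
```

```text
t 12.4 pos [ 0.6993  0.1051 -0.0289] shift mm [ -0.8   3.9 -70.9] F [-0.26 -0.15  0.15] open 0.00012800938777275304
turn deg [0.16 0.07 0.09]
front face change 6.268888888888889 ((0.9160536279770852, 0.9458221363059232), 1.079442647766393)
```

Request:
jog_arm:
  plan: "0 0 2 0 0 0 -1;0 0 2 0 0 0 -1;0 0 0 0 0 0 -1"

```text
clock: 12.75
ee_pos: [0.7005, 0.1058, -0.0313]
tool_rot: [-2.853, 1.315, 0.0]
force: [-0.8, -0.1, 0.2]
opening: 0.0002
grip_force: 0.0
```

Request:
jog_arm:
  plan: "0 0 1 0 0 0 -1;0 0 0 0 0 0 -1"

```text
clock: 12.95
ee_pos: [0.7006, 0.1058, -0.0323]
tool_rot: [-2.853, 1.315, -0.0]
force: [0.2, -0.7, -0.4]
opening: -0.0001
grip_force: 0.0
```

Request:
jog_arm:
  plan: "0 0 1 0 0 0 -1;0 0 0 0 0 0 -1"

```text
clock: 13.15
ee_pos: [0.7005, 0.1058, -0.0334]
tool_rot: [2.853, -1.315, -0.0]
force: [-0.1, 0.6, -0.0]
opening: 0.0003
grip_force: 0.0
```

Request:
jog_arm:
  plan: "0 0 1 0 0 0 -1;0 0 0 0 0 0 -1"

```text
clock: 13.35
ee_pos: [0.7007, 0.1059, -0.0343]
tool_rot: [-2.853, 1.315, -0.0]
force: [0.3, -1.1, 0.0]
opening: -0.0004
grip_force: 0.0
```

Request:
jog_arm:
  plan: "0 0 1 0 0 0 -1;0 0 0 0 0 0 -1"

```text
clock: 13.55
ee_pos: [0.7007, 0.1059, -0.0344]
tool_rot: [2.853, -1.314, 0.0]
force: [-1.8, 0.5, 5.3]
opening: 0.0002
grip_force: 2.3
```

Both ends agree at 34.4 mm. I'll lift, return over the row, and go down behind box 1 to true 29 mm.

Request:
jog_arm:
  plan: "0 0 -29 0 0 0 -1;0 0 -29 0 0 0 -1;0 0 -28 0 0 0 -1;0 0 0 0 0 0 -1;0 44 0 0 0 0 -1;0 44 0 0 0 0 -1;0 44 0 0 0 0 -1;0 44 0 0 0 0 -1;0 44 0 0 0 0 -1;0 42 0 0 0 0 -1"

```text
clock: 14.55
ee_pos: [0.4994, -0.0655, 0.0502]
tool_rot: [2.853, -1.315, -0.001]
force: [-0.5, -0.5, 0.4]
opening: -0.0006
grip_force: 0.0
```

Request:
jog_arm:
  plan: "0 0 0 0 0 0 -1;0 0 15 0 0 0 -1;0 0 15 0 0 0 -1;0 0 15 0 0 0 -1;0 0 10 0 0 0 -1;0 0 0 0 0 0 -1;0 0 0 0 0 0 -1"

```text
clock: 15.25
ee_pos: [0.5018, -0.0643, -0.0043]
tool_rot: [2.853, -1.314, 0.0]
force: [-0.4, 0.1, -0.4]
opening: 0.0001
grip_force: 0.0
```

```bash
python3 go.py -0.115 -0.0053; python3 - <<'E'
from h import *
snap('scene','scene3')
E
```

```text
t 15.25 pos [ 0.5018 -0.0643 -0.0043] shift mm [ -1.7 -11.5   1. ] F [-0.38  0.09 -0.4 ] open 0.00014820428900943954
turn deg [ 0.01 -0.01  0.14]
```

Request:
jog_arm:
  plan: "0 -6 1 0 0 0 -1;0 -8 0 0 0 0 -1;0 -8 0 0 0 0 -1;0 -8 0 0 0 0 -1;0 -8 0 0 0 0 -1;0 -8 0 0 0 0 -1"

```text
clock: 15.9
ee_pos: [0.5368, -0.034, -0.0053]
tool_rot: [2.853, -1.315, -0.0]
force: [-0.3, -0.3, 0.2]
opening: -0.0003
grip_force: 0.2
```

Request:
jog_arm:
  plan: "0 -8 0 0 0 0 -1;0 -8 0 0 0 0 -1;0 -8 0 0 0 0 -1;0 -8 0 0 0 0 -1;0 -8 0 0 0 0 -1"

```text
clock: 16.4
ee_pos: [0.5673, -0.0081, -0.0053]
tool_rot: [2.853, -1.315, -0.0]
force: [-0.4, -0.4, 0.4]
opening: 0.0
grip_force: 0.2
```

Forces are tiny, so I'll continue.

Request:
jog_arm:
  plan: "0 -8 0 0 0 0 -1;0 -8 0 0 0 0 -1;0 -8 0 0 0 0 -1;0 -8 0 0 0 0 -1;0 -8 0 0 0 0 -1;0 -8 0 0 0 0 -1;0 -8 0 0 0 0 -1;0 -8 0 0 0 0 -1;0 -8 0 0 0 0 -1"

```text
clock: 17.3
ee_pos: [0.6219, 0.0386, -0.0053]
tool_rot: [2.853, -1.315, -0.0]
force: [0.8, -0.1, 0.2]
opening: 0.0002
grip_force: 0.3
```

Request:
jog_arm:
  plan: "0 -8 0 0 0 0 -1;0 -8 0 0 0 0 -1;0 -8 0 0 0 0 -1;0 -8 0 0 0 0 -1;0 -8 0 0 0 0 -1;0 -8 0 0 0 0 -1;0 -8 0 0 0 0 -1;0 -8 0 0 0 0 -1;0 -8 0 0 0 0 -1;0 -8 0 0 0 0 -1"

```text
clock: 18.3
ee_pos: [0.6829, 0.0908, -0.0054]
tool_rot: [-2.853, 1.315, -0.0]
force: [1.2, 0.1, 0.1]
opening: 0.0002
grip_force: 0.0
```

Request:
jog_arm:
  plan: "0 0 -30 0 0 0 -1;0 0 -30 0 0 0 -1;0 0 -30 0 0 0 -1;0 40 0 0 0 0 -1;0 40 0 0 0 0 -1;0 40 0 0 0 0 -1;0 40 0 0 0 0 -1;0 40 0 0 0 0 -1;0 30 0 0 0 0 -1;0 0 0 0 0 0 -1"

```text
clock: 19.3
ee_pos: [0.5044, -0.0609, 0.0849]
tool_rot: [2.851, -1.319, -0.003]
force: [0.2, 0.3, 0.6]
opening: 0.0002
grip_force: 0.0
```

```bash
python3 go.py -0.125 0.08; python3 - <<'E'
from h import *
snap('scene','scene4'); snap('wrist','w4')
f=lambda i:cv2.convertScaleAbs(cv2.resize(i[190:262,262:382],(800,480),interpolation=2),alpha=1.3)
a=[cv2.resize(f(cv2.imread(f'pics/{n}.png')),(500,300)) for n in('scene3','scene4')]
w=cv2.imread('pics/w4.png'); w=cv2.resize(cv2.convertScaleAbs(w,alpha=1.5),(300,188))
r=np.vstack([w,np.zeros((412,300,3),np.uint8)])
cv2.imwrite('pics/fin.png',np.hstack([np.vstack(a),r]))
E
```

```text
t 19.3 pos [ 0.5044 -0.0609  0.0849] shift mm [-0.8  2.7  4.9] F [0.23 0.3  0.61] open 0.0002075261997775311
turn deg [ 0.08  0.08 -0.05]
```

View pics/fin.png

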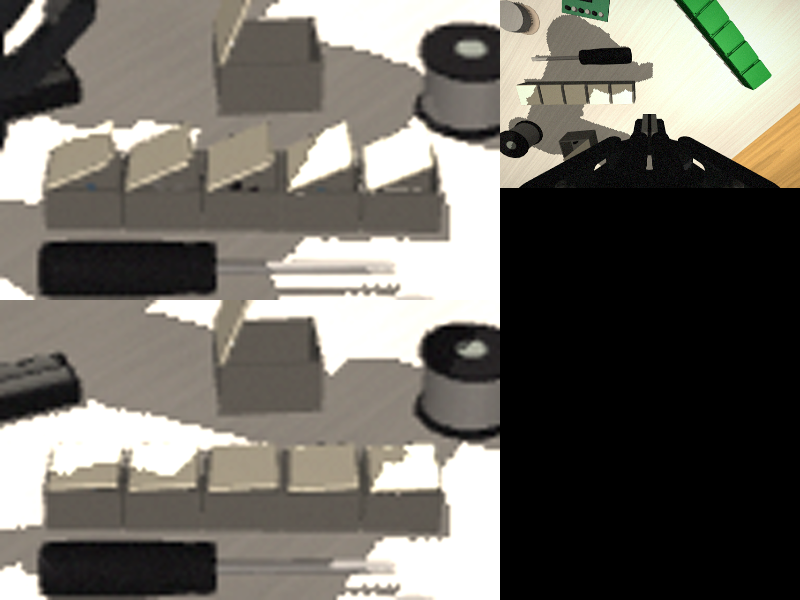

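The last picture shows all five lids flat (lower row, 45–440, 470), the big lid still open, and the row and the visible neighbours in place. The expected residual is about 0.06 rad, so I'm handing in.

```bash
python3 -c "
from station import hand_in; print(hand_in())"
```

```text
the job is handed in; nothing more can be done
None
```

I swept all five lids of the row closed in order and handed the job in at about 19 s. The last picture shows them flat, with the larger box still open and the row in place. I estimate the lids are about 0.06 rad from fully closed, against the 0.12 rad limit; I got no verdict back after handing in.

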